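# Unclamp the tablet mill's grinding dish and hold its lip ready over the dosing cup

### The arm

A 6-joint arm with a two-finger parallel gripper is mounted at the origin on a cart in front of the work surface, level with it; the furniture and walls round the work are solid. World frame = base frame: x ahead of the robot, y to its left, z up, the work surface at z = 0. Lengths are in mm, angles in rad, forces in N, time in s.
With the tool pointing down it reaches from about 375 to 900 mm from the base axis. Payload 3.1 kg.
Tool frame: the origin (TCP) lies midway between the tips of the shut fingers; the grasp point (between the pads) lies 19 mm behind it; z points along the fingers, x is the direction in which the jaws open and shut, and the axes are right-handed (so a half turn about z gives the same grasp; the last joint's range is limited). The gripper opens to 85 mm and grips with 20 to 120 N. Pads are 22 mm wide; open, the fingers measure 114 mm over their backs; the gripper's body (76 mm by 85 mm) begins 54 mm behind the grasp point. The pads swing forward as they close: fully open they stand 13 mm farther back than shut.
Start: joints at [-1.512, 0.527, 1.433, -0, 1.181, -0.178], TCP at [147.253, -607.382, 231.31] pointing down, gripper open.
Joint ranges: [-3.08, 3.08], [-0.75, 2.2], [0.22, 2.44], [-1.43, 4.57], [0, 2.65], [-2.85, 2.85]. Speed limits (rad/s): [2.79, 2.79, 3.14, 3.14, 3.14, 3.14].

### API

Orientations are given as a unit quaternion [w, x, y, z].
In Python, from cell import bot, cams, ticket gives the robot as it stands.
- The arm moves only by the shell command python3 -m handwheel 'ROWS'. ROWS is JSON, a list of rows, each a list of 7 numbers: the shift along the tool's x, y, z in units of 30 mm (1.0 is 30 mm), then the turn, a rotation vector about the tool's x, y, z in rad, then the finger opening in mm, from 0 to 85.4. In form: [[dx, dy, dz, rx, ry, rz, hand], ...]. A call has 1 to 12 rows; each row shifts and turns the commanded pose from where the row before left it, along the tool's axes as they then stand; what a row does not reach is not made up. A row lasts 1/8 s, in which the tool goes at most 62.5 mm and 10.7 degrees, less where a joint would pass 70% of its speed; a pose out of reach is approached as far as the arm can. A call is refused whole if a number of a shift passes 1 or a number of a turn 0.188, either way. A call with a gripper value outside its range is refused whole. The fingers move at their own pace and stop on an object; the grip force is fixed at half the most. Time passes only in rows, so rows that do not move let the fingers close. It gives the time, the measured TCP pose, the force and the opening at its end, in the units of the state.
- bot.state(): the state, without advancing time (a new reading comes with each control period).
- cams.get_image(name): name is "side" or "top"; returns the picture (420x560x3 uint8, red, green, blue); there is no depth.
- cams.get_calibration(name): a dict with "fx", "fy", "cx", "cy" (pixels), "view" (4x4, takes a point from world to camera coordinates). Camera axes: x right, y down, z forward; pixel columns grow to the right and rows downward; lengths in mm; the calibration is good to about 2 mm. A picture is of the moment at which its call begins. get_calibration takes no time and is no camera call.
- ticket.finish_job(): hands the job in, once; it reports no verdict.
Trained networks look in the newest picture that a camera, given by its name, has taken for a name from the list of things; names that differ only in an ending like _2 or _b are one class to them, and where a whole thing is asked for, a point or a joint stands for the part that bears it (a point fixed in the world has none). Each returns a list of dicts, best first, with "p" (0 to 1); they miss things now and then, are a little off and sometimes report something else, mostly with a low value. They report only what shows in the picture. A call takes as long as a camera call. They do not tell look-alikes from the thing itself.
- cams.silhouettes(thing, camera): "pixels" (420x560 bool, what is visible of it) and "xy" ([column, row] in pixels, amid what is visible of it).
The state is a dict: "time": time; "q": joint angles; "qvel": joint speeds; "joint_torque": joint torques, N m; "eef_pos": TCP position; "tool_rot": TCP orientation; "contact_force": force on the tool from outside, world axes, zero at the start; "wrist_torque": the same for the moment, N m; "gripper_width": finger opening in mm.
Only numpy, scipy, OpenCV 4.12 (cv2) and the standard library are available. Lean on these libraries where they do the work, as an engineer would, in place of code of your own. Each camera call takes 0.05 s, during which the arm holds its last target. There are 200 camera calls.

### The job

The tablet mill has finished: unscrew the black clamp ring round its white grinding dish (counter-clockwise, to its open stop), then lift the dish straight up off the mill with the steel grinding ball still resting in its middle. Turn the dish through a quarter turn from how it sat on the mill and bring its pouring lip over the mouth of the light-blue dosing cup, the foot of the dish a little above the cup's rim, ready to be tipped. Keep the dish level and the ball in the middle all the way, leave the cup and the other things where they stand, and finish while still holding the dish there, steady and level.

Things in the scene. Friction and masses are not known exactly. Their poses are not given: they have to be found in the camera images.
- mill: Fixed tablet mill: light-grey housing 150 (x) by 136 (y) mm, flat top 40 mm above the worktop. Origin: centre of its underside, on the upright axis shared by ring and dish; own -x is its front (control strip), z up. A round seat on its top carries the dish at 46 mm; a key 3.5 mm high on the seat fits a slot under the dish, which cannot turn until lifted over 4 mm.
- clamp_ring (a joint): Black knurled clamp ring on the mill, concentric with it; captive, so it turns but stays on. In rad: 0 fully tight, 1.05 at the open stop; grows counter-clockwise seen from above. Stays where left (friction 0.08 N m). Its tabs hold down the dish; from 0.9 on the dish lifts out freely. Its white mark stands at the housing's red mark when tight, at the green one when open.
- ring_mid (a point): Centre of the clamp ring at mid height, on the mill's axis 52 mm above the worktop. The ring is 66 mm across, 12 mm high, its underside 6 mm above the housing. Grip it across from above, fingers reaching down past the dish (narrower than the ring but for the lip: keep fingers 35 degrees or more to the side of the lip) and past the ball, whose top is 36 mm above this point.
- dish: White grinding dish, loose, 160 g, 31 mm high. Origin: centre of its underside; z up; own -x points to the lip. On the mill it lies with axes parallel to the mill's, lip to the mill's front. Foot 52 mm across, waist 40, bowl 55 from 15 to 31 mm above the origin; on its own +y and -y sides two upright grip flats 56 mm apart, 26 mm long, 17 to 30.5 mm up: grip there, ball between the fingers.
- dish_lip (a point): Tip of the dish's pouring lip, in the dish's frame 41.5 mm from its axis along own -x and 28.7 mm above its origin.
- dish_centre (a point): Where the ball's centre is when it rests in the middle of the dish's 7 mm deep hollow: on the dish's axis, 33.2 mm above its origin.
- ball_center (a point): Centre of the polished steel grinding ball, 18 mm in diameter, 24 g, loose; it rolls almost freely in the hollow of the dish and comes back to the middle when the dish is level. On the mill its top is 88 mm above the worktop.
- dose_cup: Light-blue dosing cup, loose, 12 g, 36 mm high, mouth 42 mm across, standing on the steel tray to the left or the right of the mill. Origin at the centre of its underside, which stands 3 mm above the worktop; its mouth is centred on its axis.
- tray: Pressed steel tray 194 by 106 mm, fixed, with a rim 20 mm high; origin at the centre of its underside. The cup stands on its floor.
- log_book: Blue log book 210 by 152 by 14 mm, lying flat on the other side of the mill, fixed.
- tablet_bottle: Amber tablet bottle 38 mm across and 68 mm high, loose, standing behind the mill; origin at its underside. Bystander.
- vial_grey: Glass vial with a grey cap, 21 mm across and 38 mm high, loose, standing behind the mill; origin at its underside. Bystander.
- vial_blue: Glass vial with a blue cap, 21 mm across and 38 mm high, loose, standing behind the mill; origin at its underside. Bystander.
Not all that is in view belongs to the job. Of the things like the dose_cup, leave any that is brown, pink or yellow; of the rest the smaller one is meant.

How it is judged:
By the outcome, as a careful person would: the job done as asked, in the order asked, and still so for the second after the job is handed in, while the arm keeps its last pose, push and grip.
It also fails if it takes over 56 s, if anything falls off the work surface, if the arm or the gripper's body presses on something with over 40 N, if the wrist force passes 120 N, or if a joint passes its speed limit or range.

## Working session

There is one attempt and no reset: what is moved stays moved. The work goes in short steps, Python scripts to look and compute and a shell command to move; the robot and the scene stay as the last step left them, time stands still between calls to the robot, and variables do not carry over. Pictures are saved under pics/ and viewed, about 8 in all and at most 12, crops included, and the job is handed in when it is done.

```bash
mkdir -p pics; ls
python3 - <<'E'
from cell import bot,cams
import cv2,numpy as np
for n in("side","top"):
    im=cams.get_image(n); cv2.imwrite(f"pics/{n}0.png",im[:,:,::-1])
    c=cams.get_calibration(n); print(n,c["fx"],c["fy"],c["cx"],c["cy"]); print(np.round(c["view"],4).tolist())
    for t in("mill","clamp_ring","dish","dose_cup","tray","ball_center","tablet_bottle","vial_grey"):
        print(t,[(round(float(d["p"]),2),np.round(d["xy"]).tolist(),int(d["pixels"].sum())) for d in cams.silhouettes(t,n)])
print(bot.state())
E
```

```text
pics
side 529.8706115039842 529.8706115039842 293.0233870781757 219.7888163465723
[[0.9924, -0.1228, -0.0113, -546.4212], [-0.0623, -0.4201, -0.9053, 72.1103], [0.1064, 0.8991, -0.4245, 1268.713], [0.0, 0.0, 0.0, 1.0]]
mill [(0.98, [262.0, 224.0], 1778), (0.59, [267.0, 206.0], 267)]
clamp_ring []
dish [(0.78, [265.0, 204.0], 292)]
dose_cup [(0.86, [299.0, 249.0], 574), (0.83, [254.0, 260.0], 349), (0.78, [284.0, 285.0], 431), (0.71, [263.0, 204.0], 309), (0.69, [265.0, 340.0], 1263), (0.61, [298.0, 323.0], 536)]
tray [(0.85, [276.0, 292.0], 2584)]
ball_center []
tablet_bottle [(0.85, [324.0, 202.0], 371), (0.73, [262.0, 212.0], 148)]
vial_grey [(0.62, [334.0, 241.0], 136)]
top 538.8943061552527 538.8943061552527 285.2347179932515 221.46180931664713
[[-0.4894, -0.872, -0.0129, 174.3715], [-0.7467, 0.4266, -0.5102, 493.4674], [0.4504, -0.2401, -0.8599, 1461.6147], [0.0, 0.0, 0.0, 1.0]]
mill [(0.63, [253.0, 269.0], 1750)]
clamp_ring [(0.39, [250.0, 268.0], 39)]
dish [(0.68, [253.0, 260.0], 273)]
dose_cup [(0.77, [290.0, 227.0], 237), (0.57, [308.0, 245.0], 56)]
tray [(0.57, [328.0, 209.0], 504)]
ball_center []
tablet_bottle [(0.7, [208.0, 233.0], 201)]
vial_grey []
{'time': 0.9, 'q': array([-1.51152101e+00,  5.27417667e-01,  1.43267329e+00, -9.45161232e-07,
        1.18139996e+00, -1.78494793e-01]), 'qvel': array([-0.00119888, -0.00070578,  0.00064793, -0.00022265,  0.00092207,
        0.00062629]), 'joint_torque': array([-1.88641847e-03, -4.42307389e+01, -1.78421187e+01, -4.00195659e-04,
        7.21091747e-04, -1.23189096e-06]), 'eef_pos': array([ 147.24129622, -607.40358503,  231.3695579 ]), 'tool_rot': array([ 3.83385701e-05,  7.85982317e-01, -6.18248974e-01,  3.34356427e-05]), 'contact_force': array([ 0.32675081,  0.21802482, -0.46832335]), 'wrist_torque': array([0.0445919 , 0.03542921, 0.02587865]), 'gripper_width': 85.32548022971318}
```

Run:
```python
import cv2,numpy as np
a=cv2.imread("pics/side0.png")[170:380,180:400]; b=cv2.imread("pics/top0.png")[140:350,150:400]
for n,i in(("a",a),("b",b)): cv2.imwrite(f"pics/c0{n}.png",cv2.resize(i,None,fx=2.8,fy=2.8,interpolation=cv2.INTER_CUBIC))
```

```text
(no output)
```

View pics/c0a.png

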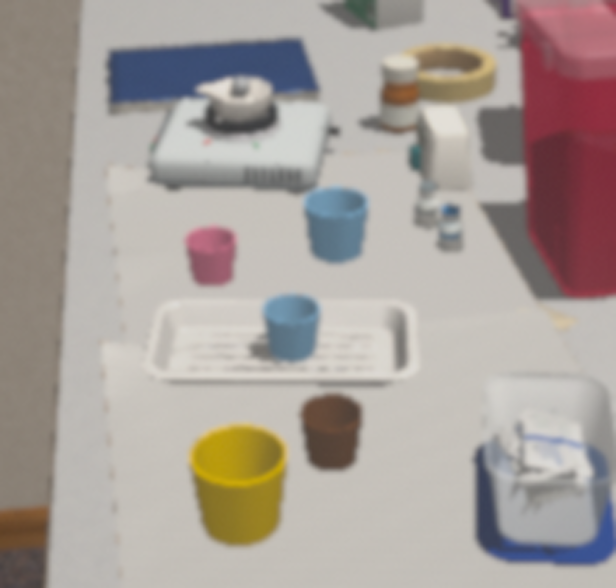

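View pics/c0b.png

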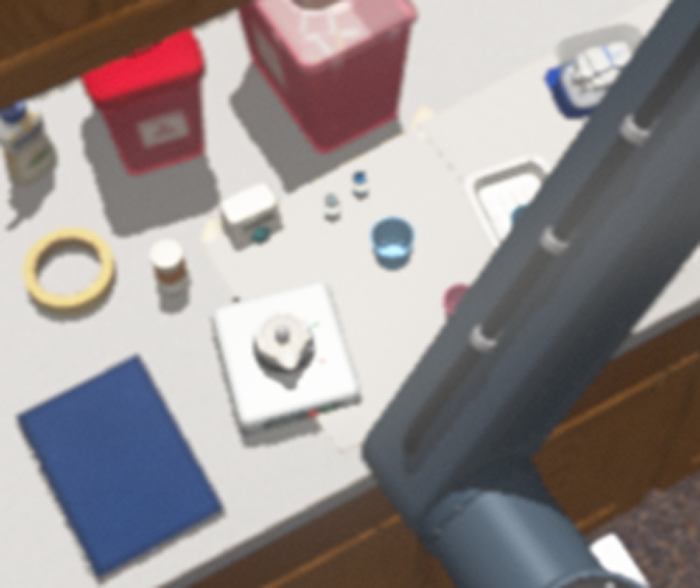

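```bash
cat > h.py <<'E'
import numpy as np,cv2
from scipy.optimize import minimize,least_squares
from cell import bot,cams
C={n:cams.get_calibration(n) for n in("side","top")}
def proj(n,P):
    c=C[n];V=np.array(c["view"]);p=np.atleast_2d(P)@V[:3,:3].T+V[:3,3]
    return np.c_[c["fx"]*p[:,0]/p[:,2]+c["cx"],c["fy"]*p[:,1]/p[:,2]+c["cy"]]
def ray(n,uv,z):
    c=C[n];V=np.array(c["view"]);R=V[:3,:3];o=-R.T@V[:3,3]
    d=R.T@[(uv[0]-c["cx"])/c["fx"],(uv[1]-c["cy"])/c["fy"],1];return o+d*(z-o[2])/d[2]
def tri(obs): # obs {cam:uv}
    f=lambda X:np.concatenate([proj(n,X)[0]-uv for n,uv in obs.items()])
    r=least_squares(f,[600,-200,50]);return r.x,np.abs(r.fun).max()
def hullmask(n,P,S=4):
    m=np.zeros((420*S,560*S),np.uint8);h=cv2.convexHull((proj(n,P)*S+(S-1)/2).astype(np.float32))
    cv2.fillConvexPoly(m,h.astype(np.int32),1);return m
def circ(r,z,k=40):
    a=np.linspace(0,2*np.pi,k);return np.c_[r*np.cos(a),r*np.sin(a),0*a+z]
def rz(P,x,y,a):
    c,s=np.cos(a),np.sin(a);P=np.asarray(P,float);return P@np.array([[c,-s,0],[s,c,0],[0,0,1]]).T+[x,y,0]
E
cat > m1.py <<'E'
from h import *
up=lambda u,v,o:(np.array([u,v])+.5)/2.8+o-.5
A=np.array([180,170]);B=np.array([150,140])
print("ball",tri({"side":up(239,88,A),"top":up(283,333,B)}))
print("lip",tri({"side":up(198,90,A),"top":up(291,368,B)}))
print("cup side z39",ray("side",up(293,308,A),39),"bigcup",ray("side",up(337,200,A),48),ray("top",up(394,236,B),48))
for nm,uv,z in(("grey",(428,190),38),("blue",(450,212),38),("bottle",(400,62),68)): print(nm,ray("side",up(*uv,A),z))
# silhouettes fit
ms={}
for n in("side","top"):
    cams.get_image(n)
    m=cams.silhouettes("mill",n)[0]["pixels"].astype(np.uint8)
    ms[n]=cv2.resize(m,None,fx=4,fy=4,interpolation=cv2.INTER_NEAREST)
box=np.array([[sx*75,sy*68,z] for sx in(-1,1) for sy in(-1,1) for z in(2,40)])
ring=np.r_[circ(33,46),circ(33,58)];dish=np.r_[circ(27.5,61),circ(27.5,77),[[-41.5,0,74.7]]];ball=circ(6,87)
def cost(p,dd,ns=("side","top")):
    t=0
    for n in ns:
        m=hullmask(n,rz(box,*p))|hullmask(n,rz(ring,*p))
        if dd: m|=hullmask(n,rz(dish,*p))|hullmask(n,rz(ball,*p))
        t+=1-(m&ms[n]).sum()/(m|ms[n]).sum()
    return t
x0=tri({"side":up(239,88,A),"top":up(283,333,B)})[0]
for dd in(0,1):
  for ns in(("side","top"),("side",),("top",)):
    best=min((minimize(cost,[x0[0],x0[1],a],args=(dd,ns),method="Nelder-Mead",options=dict(initial_simplex=[[x0[0],x0[1],a],[x0[0]+8,x0[1],a],[x0[0],x0[1]+8,a],[x0[0],x0[1],a+.1]])) for a in(-.2,.1)),key=lambda r:r.fun)
    print(dd,ns,best.x,best.fun)
E
python3 m1.py
```

```text
ball (array([485.94770653,  44.16152069,  77.19391237]), np.float64(0.1645666383143407))
lip (array([448.82757669,  55.10657714,  72.51796411]), np.float64(0.5081535777985664))
cup side z39 [ 499.87036889 -271.93351744   39.        ] bigcup [ 551.26900758 -127.70620519   48.        ] [ 545.70936745 -125.6136274    48.        ]
grey [ 630.76919829 -101.69306566   38.        ]
blue [ 640.87501291 -142.45430003   38.        ]
bottle [643.30123897 106.08161907  68.        ]
0 ('side', 'top') [ 4.88943733e+02  4.58199607e+01 -2.28190520e-01] 0.4661533863668359
0 ('side',) [ 4.92373038e+02  5.87790218e+01 -2.29040840e-01] 0.21818642921550946
0 ('top',) [ 4.86454289e+02  4.51858780e+01 -2.49128881e-01] 0.22342654412380925
1 ('side', 'top') [ 4.88446895e+02  4.54410990e+01 -2.30116459e-01] 0.5095191109583692
1 ('side',) [ 4.91924411e+02  6.01145137e+01 -2.09618158e-01] 0.26300917039880567
1 ('top',) [ 4.86454289e+02  4.51858780e+01 -2.49128881e-01] 0.22342654412380925
```

Run:
```python
from h import *
def warp(n,z,x0,x1,y0,y1,s=3):
    im=cv2.imread(f"pics/{n}0.png"); q=np.array([[x0,y0,z],[x1,y0,z],[x1,y1,z],[x0,y1,z]],float)
    # out: column = (y1-y)*s (left= +y), row=(x1-x)*s
    d=np.array([[(y1-p[1])*s,(x1-p[0])*s] for p in q],np.float32)
    H=cv2.getPerspectiveTransform(proj(n,q).astype(np.float32),d)
    return cv2.warpPerspective(im,H,(int((y1-y0)*s),int((x1-x0)*s)),flags=cv2.INTER_CUBIC)
a=[warp(n,40,386,586,-55,145,2) for n in("side","top")]
b=[warp(n,77,386,586,-55,145,2) for n in("side","top")]
o=np.vstack([np.hstack(a)]); 
for im in a+b:
    for k in range(0,400,40): cv2.line(im,(k,0),(k,6),(0,0,255));cv2.line(im,(0,k),(6,k),(0,0,255))
cv2.imwrite("pics/w.png",np.hstack([a[0],a[1]])); cv2.imwrite("pics/w77.png",np.hstack(b)[50:350])
for im,n in zip(a,("side","top")):
    g=im.min(2); 
    for t in(205,215,225,235):
        m=(g>t).astype(np.uint8); k,l,s,c=cv2.connectedComponentsWithStats(m); 
        j=1+np.argmax(s[1:,4]); h=cv2.convexHull(np.argwhere(l==j)[:,::-1].astype(np.int32)); r=cv2.minAreaRect(h)
        print(n,t,"x",586-r[0][1]/2,"y",145-r[0][0]/2,np.array(r[1])/2,r[2])
```

```text
side 205 x 488.41551971435547 y 34.67828369140625 [117.68079376 130.20239258] 12.804265975952148
side 215 x 475.75 y 137.75 [5.5 4.5] -0.0Traceback (most recent call last):
  File "<stdin>", line 18, in <module>
    return _wrapfunc(a, 'argmax', axis=axis, out=out, **kwds)
    return bound(*args, **kwds)
ValueError: attempt to get argmax of an empty sequence
```

View pics/w.png

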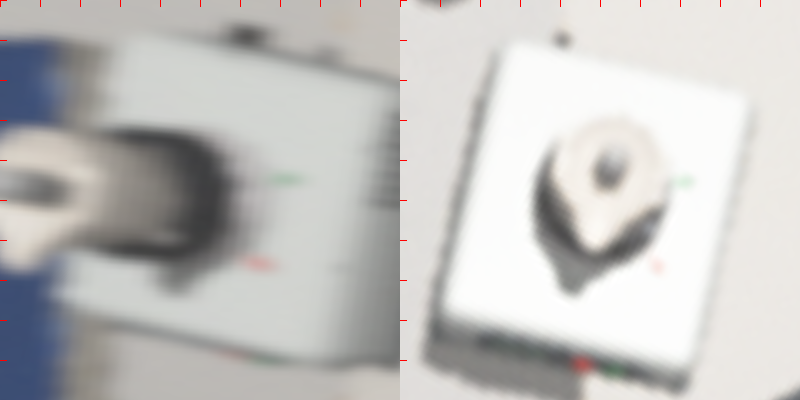

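```bash
python3 -m handwheel '[[-0.5,-0.43,0,0,0,0,85],[-0.97,-0.85,0,0,0,0,85],[-0.97,-0.85,0,0,0,0,85],[-0.97,-0.85,0,0,0,0,85],[-0.97,-0.85,0,0,0,0,85],[-0.97,-0.85,0,0,0,0,85],[-0.97,-0.85,0,0,0,0,85],[-0.97,-0.85,0,0,0,0,85],[-0.97,-0.85,0,0,0,0,85],[-0.97,-0.85,0,0,0,0,85],[-0.97,-0.85,0,0,0,0,85],[-0.97,-0.85,0,0,0,0,85]]'
python3 -m handwheel '[[-0.97,-0.85,0,0,0,0,85],[-0.97,-0.85,0,0,0,0,85],[-0.97,-0.85,0,0,0,0,85],[-0.97,-0.85,0,0,0,0,85],[-0.97,-0.85,0,0,0,0,85],[-0.5,-0.43,0,0,0,0,85],[0,0,0,0,0,0.18,85],[0,0,0,0,0,0.18,85],[0,0,0,0,0,0.18,85],[0,0,0,0,0,0.18,85],[0,0,0,0,0,0.18,85],[0,0,0,0,0,0.1,85]]'
python3 - <<'E'
from h import *
s=bot.state(); print(s["q"],s["eef_pos"],s["tool_rot"],s["time"])
im=cams.get_image("top");cv2.imwrite("pics/top1.png",im[:,:,::-1])
for t in("dose_cup","tray","vial_grey","vial_blue"):print(t,[(round(float(d["p"]),2),np.round(d["xy"]).tolist(),int(d["pixels"].sum())) for d in cams.silhouettes(t,"top")])
i=im[100:310,170:440,::-1];cv2.imwrite("pics/c1.png",cv2.resize(i,None,fx=2.8,fy=2.8,interpolation=cv2.INTER_CUBIC))
E
```

```text
time: 2.6
eef_pos: [354.1, -211.7, 231.6]
tool_rot: [0.0, 0.786, -0.618, 0.0]
contact_force: [0.3, -0.6, 0.3]
gripper_width: 84.7
time: 4.1
eef_pos: [452.2, -23.6, 231.5]
tool_rot: [0.0, -0.392, 0.92, -0.0]
contact_force: [1.4, 0.1, -0.5]
gripper_width: 84.8
[-2.99737309e-01  2.96421034e-01  1.84790253e+00 -7.08837925e-06
  9.96859221e-01  2.03698770e+00] [452.19204662 -23.57110649 231.47731627] [ 1.54532759e-04 -3.91660647e-01  9.20109719e-01 -1.34634788e-04] 4.1
dose_cup [(0.9, [392.0, 205.0], 345), (0.68, [364.0, 196.0], 147), (0.57, [338.0, 218.0], 144), (0.5, [313.0, 248.0], 170)]
tray [(0.55, [348.0, 230.0], 1137)]
vial_grey []
vial_blue [(0.39, [274.0, 272.0], 115)]
```

View pics/c1.png

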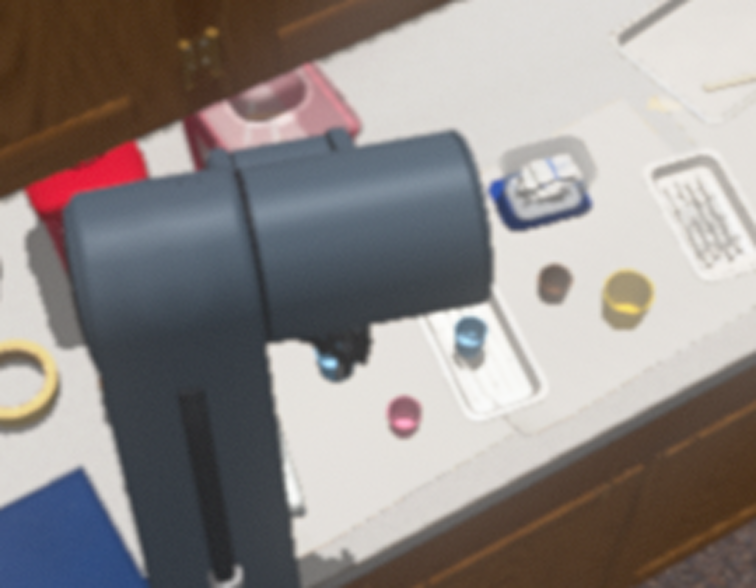

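```bash
python3 -m handwheel '[[-0.6,0.19,0,0,0,0,85],[-0.6,0.19,0,0,0,0,85],[-0.6,0.2,0,0,0,0,85],[-0.63,0.19,0,0,0,0,85],[0,0,0.7,0,0,0,85],[0,0,0.7,0,0,0,85],[0,0,0.7,0,0,0,85],[0,0,0.7,0,0,0,85],[0,0,0.7,0,0,0,85],[0,0,0.7,0,0,0,85],[0,0,0,0,0,0,85]]'
python3 - <<'E'
from h import *
s=bot.state(); print(s["eef_pos"],s["tool_rot"],s["time"])
print("cup", ray("top",(np.array([471,327])+.5)/2.8+[170,100]-.5,39), tri({"top":(np.array([471,327])+.5)/2.8+[170,100]-.5,"side":(np.array([293,308])+.5)/2.8+[180,170]-.5}))
T=[]
for n in("side","top"):
    im=cams.get_image(n);cv2.imwrite(f"pics/{n}2.png",im[:,:,::-1])
    u,v=proj(n,[486,45,90])[0].astype(int); T.append(cv2.resize(im[v-55:v+55,u-55:u+55,::-1],(396,396),interpolation=cv2.INTER_CUBIC)); print(n,u-55,v-55)
cv2.imwrite("pics/c2.png",np.hstack(T))
E
```

```text
time: 5.72
eef_pos: [484.7, 45.2, 104.2]
tool_rot: [-0.002, -0.394, 0.919, 0.001]
contact_force: [0.9, -0.6, 0.7]
gripper_width: 85.1
[484.72037797  45.24827565 104.15339329] [-1.50854152e-03 -3.93730072e-01  9.19224424e-01  9.01759421e-04] 5.725
cup [ 499.31164461 -273.41111522   39.        ] (array([ 499.56667218, -273.15927294,   39.66124308]), np.float64(0.13335564344717454))
side 209 141
top 195 201
```

View pics/c2.png

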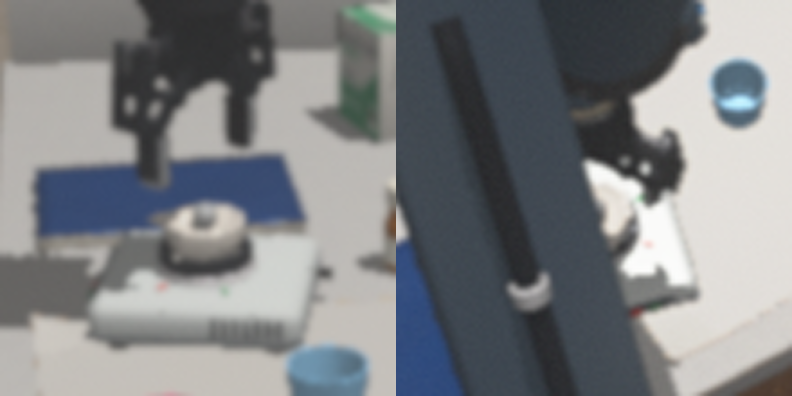

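Run:
```python
from h import *
print("ctl tips",proj("side",[484.7,45.2,117]),"seen 263.7 186.4")
for p in([486,45,79],[488,45,79],[486,48,79]):print("ball",proj("side",p),proj("top",p))
# ball refine: dark blob within dish, both original cams
for n,z in(("side",79),("top",79)):
    im=cv2.imread(f"pics/{n}0.png").min(2).astype(float);u,v=proj(n,[486,45,79])[0]
    print(n,u,v);print(im[int(v)-5:int(v)+6,int(u)-7:int(u)+8].astype(int))
```

```text
ctl tips [[263.81081873 186.2511591 ]] seen 263.7 186.4
ball [[264.86136074 200.39248793]] [[250.3409877  258.27970658]]
ball [[265.65805071 200.3458734 ]] [[250.03151233 257.75683204]]
ball [[264.77175337 199.92974644]] [[249.44480247 258.7270575 ]]
side 264.86136074484136 200.3924879296802
[[ 60  60  60  61  61  62  62  64  67  66  65  64  64  63  63]
 [ 61  63  67  72  77  79  81  85  92  93  90  86  83  81  79]
 [ 72  82  96 117 131 129 120 123 134 138 132 129 129 129 125]
 [118 135 154 175 186 177 158 153 164 169 166 167 172 176 175]
 [176 189 196 205 205 186 163 158 170 177 176 176 184 193 194]
 [205 211 213 213 204 178 150 147 157 165 164 168 183 196 199]
 [213 215 215 213 197 166 135 129 136 142 145 156 177 195 199]
 [210 213 213 208 187 153 122 114 118 122 130 151 177 194 197]
 [198 204 207 203 183 148 120 111 111 117 134 161 184 194 195]
 [175 187 196 198 186 163 144 137 136 142 159 182 195 195 190]
 [145 159 175 187 187 179 171 171 171 172 182 195 200 192 180]]
top 250.3409876990513 258.27970658016517
[[249 248 243 235 229 226 225 226 226 223 223 226 233 240 246]
 [247 242 233 226 225 226 228 229 227 226 225 224 225 229 237]
 [243 232 225 226 227 229 227 226 225 226 228 226 225 225 230]
 [236 227 226 229 229 224 221 220 216 219 224 228 228 226 229]
 [231 227 229 231 226 214 209 212 203 200 215 228 230 229 231]
 [229 228 232 234 224 196 188 194 186 180 201 226 232 230 229]
 [228 228 233 234 223 180 163 165 161 160 191 226 233 231 229]
 [232 231 233 233 221 171 140 138 134 145 186 226 233 232 229]
 [238 234 233 234 223 181 141 127 127 145 190 227 233 232 228]
 [238 235 233 234 231 213 175 150 153 176 207 228 233 231 224]
 [233 233 232 233 235 230 213 194 200 221 228 233 232 229 217]]
```

```bash
python3 -m handwheel '[[0,-0.035,0.3,0,0,0,85],[0,0,0.4,0,0,0,85],[0,0,0.4,0,0,0,85],[0,0,0.4,0,0,0,85],[0,0,0.4,0,0,0,85],[0,0,0.34,0,0,0,85],[0,0,0,0,0,0,85]]'; python3 -m handwheel '[[0,0,0,0,0,0,70],[0,0,0,0,0,0,60],[0,0,0,0,0,0,60],[0,0,0,0,0,0,60],[0,0,0,0,0,0,60]]'; python3 -c "
from h import *
s=bot.state();print(s['q'],s['contact_force'],s['wrist_torque'],s['eef_pos'])"
```

```text
time: 6.7
eef_pos: [485.9, 44.5, 37.2]
tool_rot: [-0.001, -0.393, 0.919, 0.0]
contact_force: [-0.1, -0.0, 0.8]
gripper_width: 85.0
time: 7.32
eef_pos: [490.2, 45.1, 39.7]
tool_rot: [0.004, -0.393, 0.92, -0.001]
contact_force: [4.0, 5.4, 4.7]
gripper_width: 64.2
[-0.13674948  0.68273217  1.91278898  0.00340878  0.53743872  2.194991  ] [4.04461113 5.40787953 4.72819294] [ 1.10348758 -0.66775747 -0.0251454 ] [490.18320859  45.11537218  39.72080323]
```

Run:
```python
from h import *
T=[]
for n in("side","top"):
    im=cams.get_image(n);cv2.imwrite(f"pics/{n}3.png",im[:,:,::-1])
    u,v=proj(n,[486,45,70])[0].astype(int); T.append(cv2.resize(im[v-40:v+40,u-40:u+40,::-1],(400,400),interpolation=cv2.INTER_CUBIC)); print(n,u-40,v-40)
cv2.imwrite("pics/c3.png",np.hstack(T));s=bot.state();print(s["gripper_width"],s["eef_pos"],s["tool_rot"],s["contact_force"])
```

```text
side 224 163
top 210 219
63.866484574543776 [490.20155388  45.10026759  39.7042616 ] [ 0.00414858 -0.39262136  0.91968966 -0.00148214] [3.96954612 6.08502784 4.33476794]
```

View pics/c3.png

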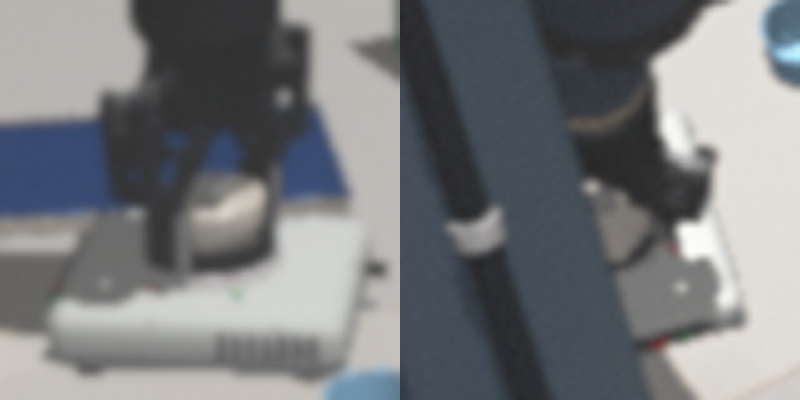

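```bash
python3 -m handwheel '[[-0.06,0,-0.05,0,0,0,60],[-0.06,0,-0.04,0,0,0,60],[0,0,0,0,0,0,60],[0,0,0,0,0,0,60]]'; python3 -c "
from h import *
s=bot.state();print(s['q'],s['contact_force'],s['wrist_torque'],s['eef_pos'],s['tool_rot'])"
```

```text
time: 7.92
eef_pos: [490.2, 45.3, 40.0]
tool_rot: [0.0, -0.394, 0.919, -0.001]
contact_force: [2.9, -7.5, -13.6]
gripper_width: 63.9
[-0.13409777  0.68341659  1.90733577 -0.00336275  0.5486742   2.20061526] [  2.87613244  -7.49593948 -13.63011081] [-0.83205125 -0.88214085  0.13750842] [490.19177716  45.34997053  39.96600283] [ 4.80504448e-04 -3.93902049e-01  9.19151364e-01 -1.30913830e-03]
```

```bash
python3 -m handwheel '[[0.05,0,0.065,0,0,0,60],[0,0,0,0,0,0,60],[0,0,0,0,0,-0.15,60],[0,0,0,0,0,-0.15,60],[0,0,0,0,0,0,60]]'; python3 -c "
from h import *
s=bot.state();print(s['q'],s['contact_force'],s['wrist_torque'],s['eef_pos'],s['tool_rot'])"
```

```text
time: 8.55
eef_pos: [490.7, 45.9, 39.8]
tool_rot: [0.003, -0.526, 0.851, -0.002]
contact_force: [4.2, 1.5, 3.2]
gripper_width: 63.9
[-1.34180464e-01  6.83323478e-01  1.90930889e+00  1.08283816e-03
  5.42838952e-01  1.89938827e+00] [4.17274754 1.50423761 3.19766004] [ 0.66183112 -0.99626172  0.14003385] [490.67427453  45.93736493  39.80306416] [ 0.00254258 -0.52570725  0.85066    -0.00172684]
```

```bash
python3 -m handwheel '[[0,0,0,0,0,-0.14,60],[0,0,0,0,0,-0.14,60],[0,0,0,0,0,-0.14,60],[0,0,0,0,0,-0.14,60],[0,0,0,0,0,-0.14,60],[0,0,0,0,0,0,60]]'; python3 -c "
from h import *
s=bot.state();print(s['q'],s['contact_force'],s['wrist_torque'],s['eef_pos'],s['tool_rot'])"
python3 -m handwheel '[[0,0,0,0,0,-0.05,60],[0,0,0,0,0,-0.03,60],[0,0,0,0,0,0,60]]'; python3 -c "
from h import *
s=bot.state();print(s['q'],s['contact_force'],s['wrist_torque'],s['eef_pos'],s['tool_rot'])"
```

```text
time: 9.3
eef_pos: [490.9, 47.9, 39.8]
tool_rot: [-0.003, 0.785, -0.62, 0.002]
contact_force: [7.3, 11.4, 2.3]
gripper_width: 63.8
[-0.1317133   0.68339249  1.90886192  0.00617553  0.54315708  1.19971103] [ 7.29973895 11.42616819  2.32560646] [ 2.42631429 -0.99825656  0.14897096] [490.86070909  47.8957395   39.8195216 ] [-0.00295376  0.78484009 -0.61968856  0.00184386]
time: 9.68
eef_pos: [490.8, 48.1, 39.8]
tool_rot: [-0.004, 0.806, -0.591, 0.001]
contact_force: [6.7, 10.2, 3.8]
gripper_width: 63.8
[-0.13238166  0.68335906  1.9090205   0.00954688  0.54340036  1.12488212] [ 6.73283373 10.2003693   3.75141544] [ 2.219717   -0.9450167  -1.27672234] [490.79206808  48.10317441  39.81998826] [-0.00356461  0.80642173 -0.5913285   0.00137497]
```

```bash
python3 -m handwheel '[[-0.056,-0.042,0,0,0,0.02,60],[0,0,0,0,0,0,60],[0,0,0,0,0,0,72],[0,0,0,0,0,0,85],[0,0,0,0,0,0,85],[0,0,0,0,0,0,85]]'
python3 - <<'E'
from h import *
s=bot.state();print(s['q'],s['contact_force'],s['wrist_torque'],s['eef_pos'],s['tool_rot'])
T=[]
for n in("side","top"):
    im=cams.get_image(n);cv2.imwrite(f"pics/{n}4.png",im[:,:,::-1])
    u,v=proj(n,[486,45,70])[0].astype(int); T.append(cv2.resize(im[v-40:v+40,u-40:u+40,::-1],(400,400),interpolation=cv2.INTER_CUBIC))
cv2.imwrite("pics/c4.png",np.hstack(T))
E
```

```text
time: 10.42
eef_pos: [487.9, 47.9, 38.7]
tool_rot: [0.0, 0.804, -0.594, -0.001]
contact_force: [0.3, -0.2, 0.3]
gripper_width: 85.1
[-1.30394025e-01  6.85389428e-01  1.91044907e+00 -2.41078665e-04
  5.47122789e-01  1.14277640e+00] [ 0.32662706 -0.22296641  0.33476751] [ 0.02680879 -0.04608109  0.0277064 ] [487.94815246  47.92425352  38.68858072] [ 3.86574047e-04  8.04191399e-01 -5.94370021e-01 -5.68132341e-04]
```

```bash
python3 -m handwheel '[[0.024,0.01,-0.3,0,0,0,85],[0,0,-0.33,0,0,0,85],[0,0,0,0,0,0.18,85],[0,0,0,0,0,0.18,85],[0,0,0,0,0,0.177,85],[0,0,0,0,0,0,85]]'
python3 - <<'E'
from h import *
s=bot.state();print(s['q'],s['contact_force'],s['eef_pos'],s['tool_rot'])
T=[]
for n in("side","top"):
    im=cams.get_image(n);cv2.imwrite(f"pics/{n}5.png",im[:,:,::-1])
    u,v=proj(n,[486,45,70])[0].astype(int); T.append(cv2.resize(im[v-40:v+40,u-40:u+40,::-1],(400,400),interpolation=cv2.INTER_CUBIC))
cv2.imwrite("pics/c5.png",np.hstack(T))
E
```

```text
time: 11.28
eef_pos: [488.9, 47.1, 58.5]
tool_rot: [0.0, -0.618, 0.786, -0.0]
contact_force: [0.0, 0.5, -0.3]
gripper_width: 84.9
[-1.31944112e-01  6.45783742e-01  1.90298423e+00 -1.78224305e-07
  5.91736564e-01  1.67602605e+00] [ 0.04127881  0.53916587 -0.26601556] [488.85514183  47.09475185  58.48269647] [ 3.79498274e-04 -6.18483388e-01  7.85797686e-01 -3.89845521e-04]
```

View pics/c5.png

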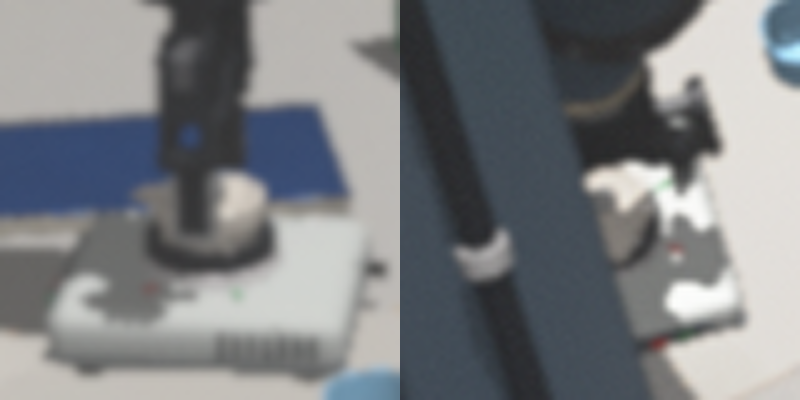

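```bash
python3 -m handwheel '[[0,0.03,0.03,0,0,0,78],[0,0,0,0,0,0,70],[0,0,0,0,0,0,64],[0,0,0,0,0,0,61],[0,0,0,0,0,0,59],[0,0,0,0,0,0,57],[0,0,0,0,0,0,55],[0,0,0,0,0,0,50],[0,0,0,0,0,0,50],[0,0,0,0,0,0,50]]'
python3 - <<'E'
from h import *
s=bot.state();print(s['contact_force'],s['wrist_torque'],s['eef_pos'],s['tool_rot'],s['gripper_width'])
E
```

```text
time: 12.62
eef_pos: [487.7, 47.4, 57.3]
tool_rot: [0.0, -0.618, 0.786, -0.0]
contact_force: [-0.3, -0.3, 6.5]
gripper_width: 54.6
[-0.28663968 -0.30289212  6.52170167] [-0.0036323   0.16542373  0.05611902] [487.6542763   47.35191887  57.31786302] [ 7.75180654e-05 -6.17772698e-01  7.86356710e-01 -1.15744169e-04] 54.55636772196273
```

```bash
python3 -m handwheel '[[0,0,-0.03,0,0,0,50],[0,0,-0.06,0,0,0,50],[0,0,-0.1,0,0,0,50],[0,0,-0.1,0,0,0,50],[0,0,-0.1,0,0,0,50],[0,0,-0.05,0,0,0,50],[0,0,0,0,0,0,50],[0,0,0,0,0,0,50]]'
python3 - <<'E'
from h import *
s=bot.state();print(s['contact_force'],s['wrist_torque'],s['eef_pos'],s['tool_rot'],s['gripper_width'])
im=cams.get_image("side");cv2.imwrite("pics/side6.png",im[:,:,::-1])
u,v=proj("side",[486,45,75])[0].astype(int);cv2.imwrite("pics/c6.png",cv2.resize(im[v-35:v+35,u-45:u+45,::-1],(630,490),interpolation=cv2.INTER_CUBIC))
E
```

```text
time: 13.62
eef_pos: [487.6, 47.4, 70.0]
tool_rot: [-0.0, -0.618, 0.786, 0.0]
contact_force: [0.2, 0.3, -2.6]
gripper_width: 54.6
[ 0.18108479  0.34952776 -2.62694636] [-0.01266006  0.02053901 -0.00023409] [487.58667406  47.36963082  70.04255896] [-5.00200663e-05 -6.17710230e-01  7.86405790e-01  4.05015023e-05] 54.56655596544582
```

View pics/c6.png

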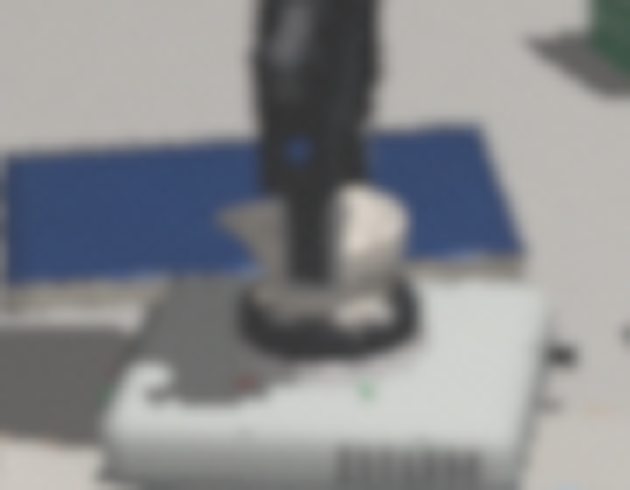

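```bash
python3 -m handwheel '[[0,0,-0.06,0,0,0,50],[0,0,-0.14,0,0,0,50],[0,0,-0.2,0,0,0,50],[0,0,-0.25,0,0,0,50],[0,0,-0.25,0,0,0,50],[0,0,-0.25,0,0,0,50],[0,0,-0.25,0,0,0,50],[0,0,-0.18,0,0,0,50],[0,0,-0.1,0,0,0,50],[0,0,-0.04,0,0,0,50],[0,0,0,0,0,0,50]]'
python3 -m handwheel '[[0.06,-0.02,0,0,0,0,50],[0.14,-0.046,0,0,0,0,50],[0.22,-0.072,0,0,0,0,50],[0.3,-0.099,0,0,0,0,50],[0.38,-0.125,0,0,0,0,50],[0.42,-0.138,0,0,0,0,50],[0.42,-0.138,0,0,0,0,50],[0.42,-0.138,0,0,0,0,50],[0.42,-0.138,0,0,0,0,50],[0.42,-0.138,0,0,0,0,50],[0.42,-0.138,0,0,0,0,50],[0.42,-0.138,0,0,0,0,50]]'
python3 -m handwheel '[[0.42,-0.138,0,0,0,0,50],[0.42,-0.138,0,0,0,0,50],[0.42,-0.138,0,0,0,0,50],[0.42,-0.138,0,0,0,0,50],[0.42,-0.138,0,0,0,0,50],[0.42,-0.138,0,0,0,0,50],[0.38,-0.125,0,0,0,0,50],[0.3,-0.099,0,0,0,0,50],[0.22,-0.072,0,0,0,0,50],[0.14,-0.046,0,0,0,0,50],[0.06,-0.02,0,0,0,0,50],[0,0,0,0,0,0,50]]'
python3 -m handwheel '[[0,0,0,0,0,-0.05,50],[0,0,0,0,0,-0.1,50],[0,0,0,0,0,-0.15,50],[0,0,0,0,0,-0.16,50],[0,0,0,0,0,-0.16,50],[0,0,0,0,0,-0.16,50],[0,0,0,0,0,-0.16,50],[0,0,0,0,0,-0.16,50],[0,0,0,0,0,-0.16,50],[0,0,0,0,0,-0.15,50],[0,0,0,0,0,-0.1,50],[0,0,0,0,0,-0.061,50]]'
python3 - <<'E'
from h import *
s=bot.state();print(s['q'],s['contact_force'],s['wrist_torque'],s['eef_pos'],s['tool_rot'],s['gripper_width'])
T=[]
for n in("side","top"):
    im=cams.get_image(n);cv2.imwrite(f"pics/{n}7.png",im[:,:,::-1])
    u,v=proj(n,[505,-250,80])[0].astype(int); T.append(cv2.resize(im[v-45:v+45,u-45:u+45,::-1],(396,396),interpolation=cv2.INTER_CUBIC)); print(u-45,v-45)
cv2.imwrite("pics/c7.png",np.hstack(T))
E
```

```text
time: 15.05
eef_pos: [487.6, 47.4, 121.6]
tool_rot: [-0.0, -0.618, 0.786, 0.0]
contact_force: [0.2, -0.9, -2.2]
gripper_width: 54.7
time: 16.55
eef_pos: [497.7, -80.7, 121.7]
tool_rot: [0.0, -0.618, 0.786, 0.0]
contact_force: [-0.4, 1.0, -2.4]
gripper_width: 54.4
time: 18.05
eef_pos: [506.6, -193.7, 121.7]
tool_rot: [-0.0, -0.618, 0.786, 0.0]
contact_force: [0.1, 0.6, -2.2]
gripper_width: 54.4
time: 19.55
eef_pos: [506.5, -193.3, 121.7]
tool_rot: [-0.0, 0.993, -0.118, -0.0]
contact_force: [1.1, 0.2, -2.5]
gripper_width: 54.6
[-5.70839952e-01  5.75149305e-01  1.73967609e+00  1.16034784e-04
  8.27150110e-01 -3.34679770e-01] [ 1.08793535  0.24477619 -2.47436543] [0.01945355 0.05155767 0.01190734] [ 506.50662088 -193.30970292  121.66687982] [-1.22131415e-04  9.93031995e-01 -1.17844894e-01 -1.53463092e-04] 54.550331144233496
240 211
286 166
```

View pics/c7.png

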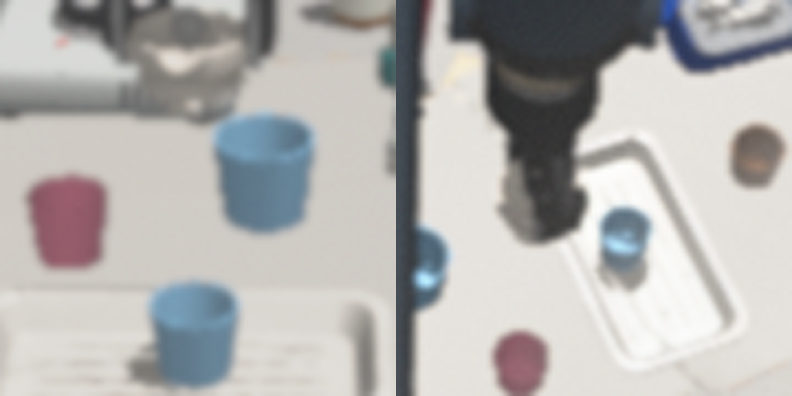

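```bash
python3 -m handwheel '[[0.02,0.06,0,0,0,0,50],[0.05,0.14,0,0,0,0,50],[0.08,0.23,0,0,0,0,50],[0.09,0.27,0,0,0,0,50],[0.08,0.25,0,0,0,0,50],[0.06,0.17,0,0,0,0,50],[0.03,0.08,0,0,0,0,50],[0.01,0.015,0,0,0,0,50],[0,0,0,0,0,0,50]]'
python3 - <<'E'
from h import *
print(tri({"side":[283.7,280.4],"top":[338,216.3]}),ray("side",[283.7,280.4],39),ray("top",[338,216.3],39))
T=[]
for n in("side","top"):
    im=cams.get_image(n);cv2.imwrite(f"pics/{n}8.png",im[:,:,::-1])
    u,v=proj(n,[505,-250,80])[0].astype(int); T.append(cv2.resize(im[v-45:v+45,u-45:u+45,::-1],(396,396),interpolation=cv2.INTER_CUBIC)); print(u-45,v-45)
cv2.imwrite("pics/c8.png",np.hstack(T))
s=bot.state();print(s['eef_pos'],s['tool_rot'])
ax=s['eef_pos'][:2]; lip=np.r_[ax+41.5*np.array([-.234,-.972]),s['eef_pos'][2]-11.3+28.7]
print(lip,proj("side",lip),proj("top",lip))
E
```

```text
time: 20.78
eef_pos: [510.1, -232.0, 121.6]
tool_rot: [-0.0, 0.993, -0.119, -0.0]
contact_force: [0.5, 0.9, -2.3]
gripper_width: 54.7
(array([ 498.70673312, -274.06513377,   38.90986466]), np.float64(0.23274821838575122)) [ 498.34530727 -274.47831528   39.        ] [ 499.66146753 -274.03377389   39.        ]
240 211
286 166
[ 510.16767964 -231.88165638  121.67387933] [-1.00076498e-04  9.92883820e-01 -1.19086951e-01 -8.46455693e-05]
[ 500.45667964 -272.21965638  139.07387933] [[283.68854657 235.0817024 ]] [[339.7067318  199.23424331]]
```

View pics/c8.png

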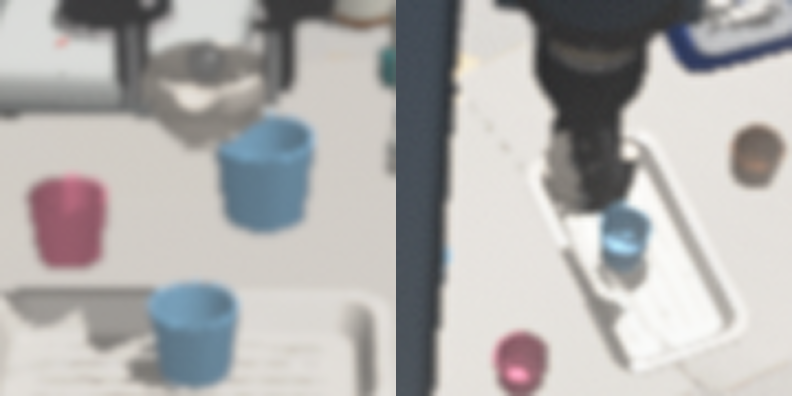

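```bash
python3 -m handwheel '[[0,0,0.05,0,0,0,50],[0,0.01,0.12,0,0,0,50],[0,0.02,0.2,0,0,0,50],[0,0.01,0.26,0,0,0,50],[0,0,0.3,0,0,0,50],[0,0,0.3,0,0,0,50],[0,0,0.28,0,0,0,50],[0,0,0.24,0,0,0,50],[0,0,0.18,0,0,0,50],[0,0,0.1,0,0,0,50],[0,0,0.05,0,0,0,50],[0,0,0,0,0,0,50]]'; python3 -m handwheel '[[0,0,0,0,0,0,50],[0,0,0,0,0,0,50],[0,0,0,0,0,0,50],[0,0,0,0,0,0,50],[0,0,0,0,0,0,50],[0,0,0,0,0,0,50]]'
python3 - <<'E'
from h import *
T=[]
for n in("side","top"):
    im=cams.get_image(n);cv2.imwrite(f"pics/{n}9.png",im[:,:,::-1])
    u,v=proj(n,[505,-250,60])[0].astype(int); T.append(cv2.resize(im[v-35:v+35,u-35:u+35,::-1],(396,396),interpolation=cv2.INTER_CUBIC)); print(u-35,v-35)
cv2.imwrite("pics/c9.png",np.hstack(T))
s=bot.state();print(s['eef_pos'],s['tool_rot'],s['contact_force'],s['time'],s['gripper_width'])
for n in("side","top"): print(proj(n,[s['eef_pos'][0]-9.7,s['eef_pos'][1]-40.3,s['eef_pos'][2]+17.4]),"foot",proj(n,[s['eef_pos'][0],s['eef_pos'][1],s['eef_pos'][2]-11.3]),"ball",proj(n,s['eef_pos']+[0,0,21.9]))
E
```

```text
time: 22.38
eef_pos: [510.0, -233.4, 59.4]
tool_rot: [0.0, 0.993, -0.119, 0.0]
contact_force: [-1.0, -0.6, -2.2]
gripper_width: 54.4
time: 23.12
eef_pos: [509.9, -233.3, 59.3]
tool_rot: [-0.0, 0.993, -0.119, 0.0]
contact_force: [-0.3, -0.4, -2.2]
gripper_width: 54.7
250 229
296 179
[ 509.9332324  -233.35428624   59.24697046] [-1.62912783e-05  9.92868518e-01 -1.19214537e-01 -7.81073194e-06] [ 0.61533892  0.1668045  -2.79844635] 23.225 54.257831969452766
[[284.24940963 263.72867582]] foot [[287.07245422 265.83719273]] ball [[286.81020239 251.67431329]]
[[338.65719716 209.9795202 ]] foot [[325.56836316 217.87822746]] ball [[326.117156   212.37535547]]
```

View pics/c9.png

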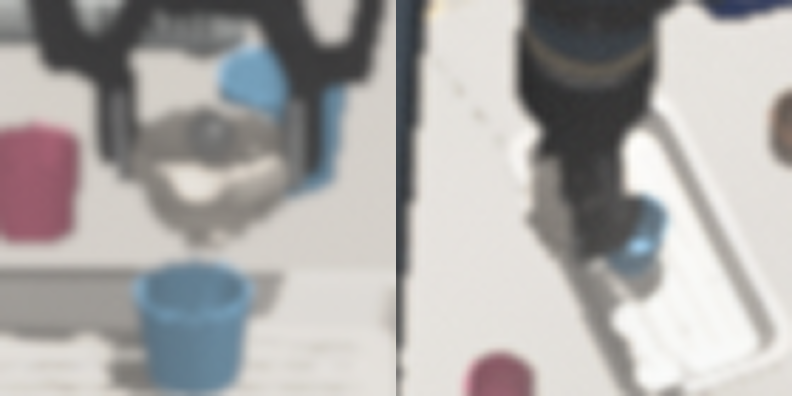

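```bash
python3 -c "
from cell import ticket;print(ticket.finish_job())"
```

```text
the job is handed in; nothing more can be done
None
```

I handed the job in at about 23 s, with the arm still holding the dish, steady and level, its lip over the light-blue cup on the tray.

- **Ring:** I turned the clamp ring counter-clockwise by about 1.07 rad. The torque then jumped to 1.3 N m, against 0.15 N m while it turned, so I took it to be at its open stop. I couldn't make out the ring's white mark in the pictures to confirm that.
- **Lift:** I gripped the dish by its flats and it came up freely, about 64 mm straight up. I then carried it over with gentle ramps.
- **Turn:** the dish was turned 1.57 rad (a quarter turn) counter-clockwise.
- **Final position:** by calculation the lip tip is at about (500, -274) mm. The cup's mouth measured (499, -274) mm, so they agree within about 2 mm. The foot is about 9 mm above the rim, an estimate that assumes the dish did not slip in the grip.
- **Steadiness:** tool tilt was practically zero, and the measured force was little more than the dish's weight. The last side picture shows the ball in the middle of the dish and the dose cup apparently unmoved.

**Disagreements:**
- The mill axis felt through the ring grip, (488, 47) mm, was about 3 mm off my camera estimate. I used the felt value for the dish grasp. I didn't fully carry this offset over to the cup, so the lip could be 2 to 3 mm off.
- Lateral force while turning the ring reached about 13 N, below the limit.
- I did not re-measure the bottle and the vials after the moves.

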